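# Swing the fence bar into its spring catch

## Robot

A 6-joint arm with a two-finger parallel gripper is mounted at the origin on the work surface. World frame = base frame: x ahead of the robot, y to its left, z up, the work surface at z = 0. Lengths are in m, angles in rad, forces in N, time in s.
With the tool pointing down it reaches from about 0.3 to 0.875 m from the base axis. Payload 4.2 kg.
Tool frame: the origin (TCP) lies at the very end of the fingers, on their centre line; the grasp point (between the pads) lies 19 mm behind it (bot.grasp_offset is the distance from the TCP to the grasp point, in m); z points along the fingers, y is the direction in which the jaws open and shut (so a half turn about z gives the same grasp; the last joint's range is limited). The gripper opens to 85 mm and grips with 20 to 120 N. Pads are 22 mm wide; open, the fingers measure 114 mm over their backs; the gripper's body (76 mm by 85 mm) begins 54 mm behind the grasp point. The pads swing forward as they close: fully open they stand 13 mm farther back than shut.
Start: joints at [1.256, 0.32, 1.565, -0, 1.257, -0.02], TCP at [0.167, 0.55, 0.231] pointing down, gripper open.
Joint ranges: [-3.11, 3.11], [-0.84, 2.01], [0.21, 2.61], [-1.34, 4.49], [0.05, 2.63], [-2.56, 2.56]. Speed limits (rad/s): [2.57, 2.57, 3.14, 3.14, 3.14, 3.14].

## Interface

Orientations are given as [roll, pitch, yaw] about the fixed x, y, z axes, in that order (R = Rz(yaw) Ry(pitch) Rx(roll)).
In Python, from bench import bot, snapshot, calibration gives the robot as it stands.
- The arm moves only by the shell command python3 -m handwheel 'ROWS' [FORCE]. ROWS is text: rows parted by semicolons, each of 7 numbers parted by spaces: the opening, from 0 (shut) to 1 (fully open), then the shift along the tool's x, y, z in cm, then the turn, a rotation vector about the tool's x, y, z in degrees. A call has 1 to 20 rows; each row is the pose to reach, as a shift and turn from the pose commanded when the call began, along the tool's axes at that moment; what a row does not reach only later rows make up. A row lasts 1/8 s, in which the tool goes at most 62.5 mm and 10.7 degrees, less where a joint would pass 70% of its speed; a pose out of reach is approached as far as the arm can. A call with a gripper value outside its range is refused whole. The fingers move at their own pace and stop on an object; FORCE is the grip in N (left out, the last holds). Time passes only in rows, so rows that repeat a pose let the fingers close. It gives the time, the measured TCP pose, the force and the opening at its end, in the units of the state.
- bot.observe(): the state, without advancing time (a new reading comes with each control period).
- snapshot(name): name is "scene" or "top"; returns the picture (480x640x3 uint8, red, green, blue); there is no depth.
- calibration(name): a dict with "intrinsics" (3x3 intrinsics, pixels), "k1" (the pictures are not rectified: a ray, as slopes to the right and down, at radius r is drawn at 1 + k1 r^2 times it, then the intrinsics apply), "T" (4x4, takes a point from camera to world coordinates). Camera axes: x right, y up, looking along -z (the intrinsics and any distortion apply to the point x, -y, -z); pixel columns grow to the right and rows downward; lengths in m; the calibration is good to about 2 mm. A picture is of the moment at which its call begins. calibration takes no time and is no camera call.
- bot.finish_job(): hands the job in, once; it reports no verdict.
The state is a dict: "t": time; "qpos": joint angles; "joint_velocities": joint speeds; "joint_efforts": joint torques, N m; "position": TCP position; "orientation": TCP orientation; "wrist_force": force on the tool from outside, world axes, zero at the start; "ft_torque": the same for the moment, N m; "gripper_width": finger opening in m.
Only numpy, scipy, OpenCV 4.12 (cv2) and the standard library are available. Lean on these libraries where they do the work, as an engineer would, in place of code of your own. Each camera call takes 0.05 s, during which the arm holds its last target.

## Task

The bamboo-handled brush has been left in the way of the dark grey fence bar: lay it in the grey tray, flat on its bristles, and let go. Then swing the bar round its pinned end by pushing near its free end, without gripping it, until it has clicked fully home in the blue spring catch and stays there by itself. Push gently, never with more than 20 N on the bar, and leave everything else on the bench where it is.

Things in the scene. Friction and masses are not known exactly. Their poses are not given: they have to be found in the camera images.
- pivot: Upright steel pin, 12 mm across, 32.5 mm high with a 24 mm washer cap, fixed to the bench; the bar's end turns on it and cannot lift off. Origin at the pin's foot on the bench. y axis: nominally along the bar when home. x axis: the direction in which the bar's free end is finally pushed, away from the robot.
- bar: Loose fence bar of dark grey anodised aluminium, 30 mm wide, 24 mm high, about 0.4 kg, flat on the bench, orange band near its free end. Origin: underside, centre of its 14 mm hole, in which the pin stands with 1 mm play all round. y axis along the bar to the free end, 300 mm from the hole's centre; z up. Starts 0.62 to 0.78 rad (anticlockwise from above) short of home, free end nearer the robot.
- bar_end (a point): Centre of the bar's free end face, 12 mm above the bench, 300 mm from the hole's centre.
- bar_push (a point): Where to push: middle of the bar's -x side face (15 mm from its mid-line), 240 mm from the hole's centre, 12 mm above the bench. Push with shut fingers along the bar's +x, following the arc about the pin. The catch's parts stand beside the bar from 255 mm on. Sliding the bar over the bench alone takes about 1 to 3 N here.
- catch_mid (a point): Fixed to the pivot's frame, 300 mm along its y axis, 12 mm up: where bar_end comes to lie if the blue catch (36 mm high) sits at the middle of its slot. The catch is bolted anywhere up to 20 mm either way of that along the pivot's x axis, and this setting is not measured, so the last of the push must go by feel.
- nose (a joint): Brass spring nose of the blue catch, beyond the bar's free end: 0 m = out, up to 0.009 m = pushed back. About 50 mm before home the bar's end meets its 30 degree ramp, which takes up to 10 N at bar_push to climb (not home yet), then rides on it (2 to 4 N) with the nose back about 5 mm; once the bar is past, the nose springs out and its square back locks the bar.
- pad (a joint): Black spring pad of the catch on the bar's far side, 276 to 290 mm from the pin: 0 m = free, 0.005 m = pressed to its dead stop; 1.6 N per mm. With the pad pressed 2 to 3.5 mm, at 5 to 12 N on bar_push, the nose clicks out. Beyond about 13 N the force climbs steeply. Pushing level at 10 mm/s until 13 to 15 N square to the bar clicks it in. The pad then holds the bar, pressed 1.5 to 3.5 mm.
- brush: Brush lying on its bristles in the bar's way, 0.09 kg, 160 mm long. Origin on the bench between handle and head; x axis towards the bristle head. Bamboo handle 20 mm wide, 20 mm high, x = -90 to +10 mm; wooden head with bristles 36 mm wide, 23 mm high, x = +10 to +70 mm. Grip across the handle at about x = -20 mm; 25 mm is free on each side there.
- tray: Grey open tray fixed to the bench, 240 mm (x) by 170 mm (y), 32 mm high, wall 5 mm, floor 5 mm thick. Origin at the centre of its underside. The brush goes in flat, about the middle, its length along the tray's x axis, either way round.
- wax: Yellow wax block, 85 x 45 x 28 mm; leave it. Origin at the underside.
- scraper: Black groove scraper, 130 x 34 x 14 mm; leave it. Origin at the underside.
- jar: Glass jar with a grey twist cap, 68 mm across, 85 mm high; leave it. Origin at the underside.
- guide: Aluminium file guide, an angle 100 x 45 x 44 mm with a black knob; leave it. Origin at the underside.
- cork: Cork block, 100 x 50 x 35 mm; leave it. Origin at the underside.
- tin: Round steel tin, 72 mm across, 30 mm high; leave it. Origin at the underside.

How it is judged:
By the outcome, as a careful person would: the job done as asked, in the order asked, and still so for the second after the job is handed in, with the robot touching nothing.
It also fails if it takes over 72 s, if anything falls off the work surface, if the arm or the gripper's body presses on something with over 40 N, if the wrist force passes 120 N, or if a joint passes its speed limit or range.

## Working session

There is one attempt and no reset: what is moved stays moved. The work goes in short steps, Python scripts to look and compute and a shell command to move; the robot and the scene stay as the last step left them, time stands still between calls to the robot, and variables do not carry over. Pictures are saved under pics/ and viewed, and the job is handed in when it is done.

```bash
mkdir -p pics; ls
python3 - <<'E'
from bench import bot, snapshot, calibration
import cv2
for n in("scene","top"):
    cv2.imwrite(f"pics/{n}0.png",snapshot(n)[:,:,::-1])
    print(n,calibration(n))
print(bot.observe())
E
```

```text
pics
scene {'intrinsics': array([[436.58552348,   0.        , 320.91210592],
       [  0.        , 436.58552348, 237.30708897],
       [  0.        ,   0.        ,   1.        ]]), 'k1': -0.040050570427237385, 'T': array([[-0.67437552, -0.54092558,  0.50261036,  1.12619316],
       [ 0.73827237, -0.50602847,  0.44596984,  0.48196938],
       [ 0.01309866,  0.67181448,  0.74060363,  0.83450032],
       [ 0.        ,  0.        ,  0.        ,  1.        ]])}
top {'intrinsics': array([[577.04169974,   0.        , 316.57393143],
       [  0.        , 577.04169974, 243.95878309],
       [  0.        ,   0.        ,   1.        ]]), 'k1': -0.08231455659816513, 'T': array([[ 0.0108746 ,  0.99723282, -0.07354218,  0.53131615],
       [-0.99989798,  0.01152586,  0.00843705,  0.01560831],
       [ 0.00926134,  0.07344293,  0.99725642,  1.12609655],
       [ 0.        ,  0.        ,  0.        ,  1.        ]])}
{'t': 0.1, 'qpos': array([ 1.25598825e+00,  3.20214716e-01,  1.56552780e+00,  2.51079439e-05,
        1.25739115e+00, -2.00280090e-02]), 'joint_velocities': array([ 0.00294446, -0.00217441, -0.00319327, -0.00121375,  0.00076528,
        0.00149877]), 'joint_efforts': array([ 4.81605166e-04, -4.16407943e+01, -2.34704983e+01,  6.38815686e-05,
        4.84775708e-03, -1.40566914e-05]), 'position': array([0.16693447, 0.54980467, 0.23058529]), 'orientation': array([-3.14005243e+00, -5.47293802e-05,  2.84680478e+00]), 'wrist_force': array([-1.47682252, -0.39536354, -1.39945918]), 'ft_torque': array([-0.01183979,  0.01932845, -0.04159018]), 'gripper_width': 0.08560968045053995}
```

View pics/top0.png

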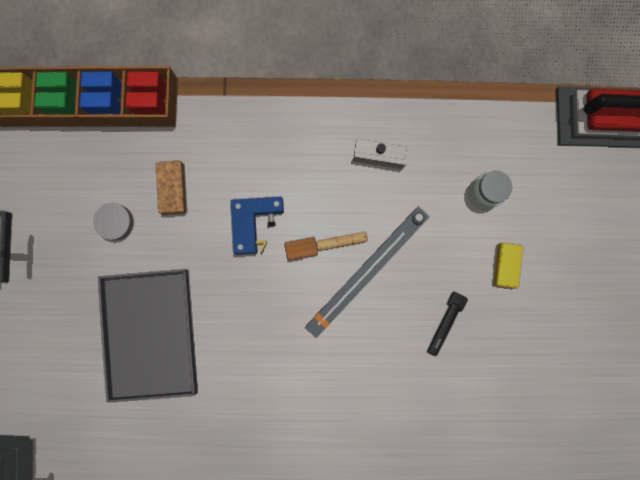

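View pics/scene0.png

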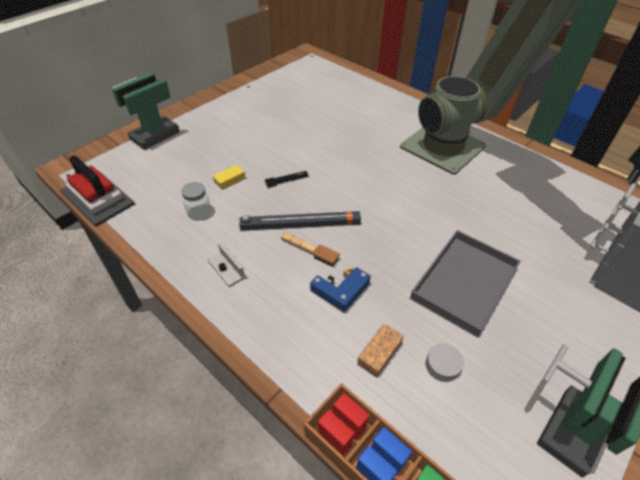

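```bash
cat > h.py <<'E'
import numpy as np, cv2
from bench import bot, snapshot, calibration
def px2w(name,uv,z):
    c=calibration(name);K=c["intrinsics"];T=c["T"];k=c["k1"]
    uv=np.atleast_2d(np.array(uv,float))
    d=np.c_[(uv[:,0]-K[0,2])/K[0,0],(uv[:,1]-K[1,2])/K[1,1]]
    s=d.copy()
    for _ in range(20): s=d/(1+k*(s**2).sum(1,keepdims=True))
    r=np.c_[s[:,0],-s[:,1],-np.ones(len(s))]@T[:3,:3].T
    return T[:3,3]+r*((z-T[2,3])/r[:,2])[:,None]
def w2px(name,P):
    c=calibration(name);K=c["intrinsics"];T=c["T"];k=c["k1"]
    p=(np.atleast_2d(P)-T[:3,3])@T[:3,:3]
    s=np.c_[p[:,0]/-p[:,2],-p[:,1]/-p[:,2]]
    s=s*(1+k*(s**2).sum(1,keepdims=True))
    return s*[K[0,0],K[1,1]]+[K[0,2],K[1,2]]
E
python3 - <<'E'
import cv2
im=cv2.imread("pics/top0.png")
c=im[185:345,220:440]; cv2.imwrite("pics/c1.png",cv2.resize(c,None,fx=3.6,fy=3.6,interpolation=cv2.INTER_CUBIC))
im=cv2.imread("pics/scene0.png")
c=im[190:320,220:400]; cv2.imwrite("pics/c2.png",cv2.resize(c,None,fx=4.4,fy=4.4,interpolation=cv2.INTER_CUBIC))
E
```

```text
(no output)
```

View pics/c1.png

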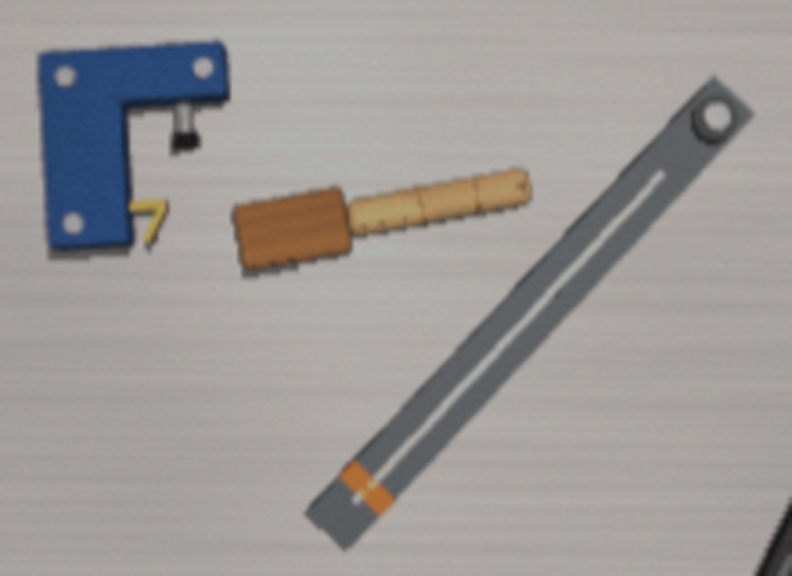

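View pics/c2.png

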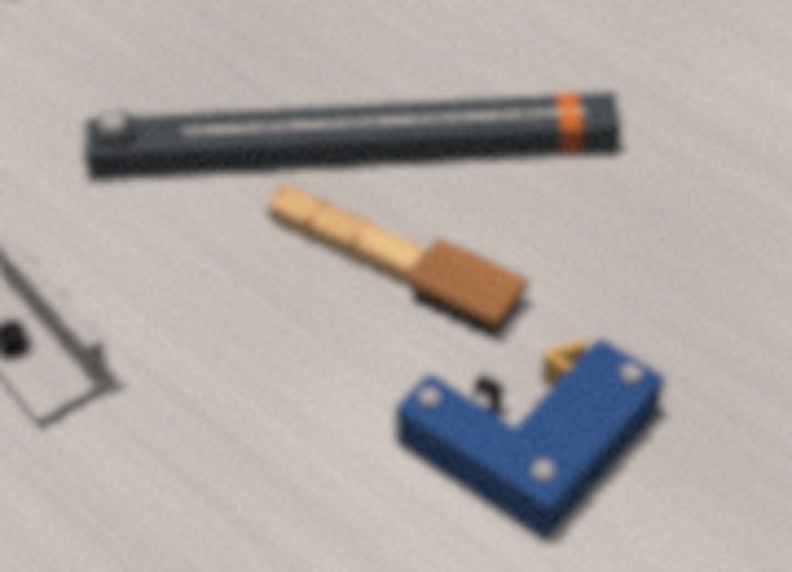

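Run:
```python
from h import *
np.set_printoptions(precision=4,suppress=True)
f=lambda p:[np.array(a)/3.6+[220,185] for a in p]
S=lambda p:[np.array(a)/4.4+[220,190] for a in p]
pin=px2w("top",f([(714,116)]),.0325)[0]
pin2=px2w("scene",S([(113,120)]),.0325)[0]
end=px2w("top",f([(307,513),(346,549)]),.024)
print("pin",pin,pin2,"end",end,end.mean(0))
e=end.mean(0); print("len",np.linalg.norm((e-pin)[:2]))
d=(e-pin)[:2]; print("bar dir ang",np.arctan2(d[1],d[0]))
b=px2w("top",f([(528,187),(240,238)]),.0205); bb=px2w("top",f([(346,218)]),.02)
print("brush handle end, head end",b,np.linalg.norm(b[0]-b[1]),"joint",bb)
b2=px2w("scene",S([(280,200),(508,300)]),.0205);print("scene",b2)
d=(b[1]-b[0])[:2]; print("brush ang",np.arctan2(d[1],d[0]))
print("catch corners", px2w("top",f([(38,53),(228,42),(228,100),(124,103),(130,243),(51,250)]),.036))
print("nose,pad",px2w("top",f([(165,203),(150,245)]),.02),px2w("top",f([(185,140),(172,152),(196,148)]),.02))
t=px2w("top",[(100,276),(187,270),(196,393),(108,400)],.032);print("tray",t,t.mean(0)); d=((t[3]-t[0])+(t[2]-t[1]))[:2];print(np.arctan2(d[1],d[0]))
```

```text
pin [ 0.6656 -0.188   0.0325] [ 0.6631 -0.19    0.0325] end [[0.4534 0.026  0.024 ]
 [0.4347 0.0052 0.024 ]] [0.444  0.0156 0.024 ]
len 0.30087514459925657
bar dir ang 2.398354764698528
brush handle end, head end [[ 0.6275 -0.0901  0.0205]
 [ 0.5984  0.0635  0.0205]] 0.15628750983101927 joint [[0.6098 0.0071 0.02  ]]
scene [[ 0.6334 -0.0812  0.0205]
 [ 0.6     0.0633  0.0205]]
brush ang 1.757977855583954
catch corners [[0.6944 0.1713 0.036 ]
 [0.7014 0.0707 0.036 ]
 [0.6704 0.0702 0.036 ]
 [0.6682 0.1252 0.036 ]
 [0.5942 0.1206 0.036 ]
 [0.59   0.1621 0.036 ]]
nose,pad [[0.6167 0.1038 0.02  ]
 [0.5942 0.1115 0.02  ]] [[0.6507 0.0937 0.02  ]
 [0.6441 0.1006 0.02  ]
 [0.6464 0.0878 0.02  ]]
tray [[0.5459 0.4193 0.032 ]
 [0.5596 0.2519 0.032 ]
 [0.3286 0.2299 0.032 ]
 [0.3117 0.3974 0.032 ]] [0.4364 0.3246 0.032 ]
-3.047294923518784
```

```bash
cat >> h.py <<'E'
from scipy.spatial.transform import Rotation as Ro
def rel(x,y,z,yaw,tgt_rp=(np.pi,0)):
    s=bot.observe(); R=Ro.from_euler('xyz',s["orientation"])
    d=R.inv().apply(np.array([x,y,z])-s["position"])*100
    t=(R.inv()*Ro.from_euler('xyz',[tgt_rp[0],tgt_rp[1],yaw])).as_rotvec(degrees=True)
    print("shift cm",d.round(2),"turn deg",t.round(2)); return d,t
def st():
    s=bot.observe(); print("t %.2f"%s["t"],s["position"].round(4),s["orientation"].round(3),"F",s["wrist_force"].round(2),"w %.4f"%s["gripper_width"],"q",s["qpos"].round(2))
E
python3 -c "
from h import *
rel(.615,-.023,.13,1.758)"
```

```text
shift cm [-59.52 -41.78  10.12] turn deg [-8.000e-02  5.000e-02  6.238e+01]
```

```bash
python3 -m handwheel '0.42 -6 -4 1 0 0 8; 0.42 -12 -8 2 0 0 16; 0.42 -18 -12.6 3 0 0 24; 0.42 -24 -16.8 4 0 0 32; 0.42 -30 -21 5 0 0 40; 0.42 -36 -25.2 6 0 0 48; 0.42 -42 -29.4 7 0 0 56; 0.42 -48 -33.6 8 0 0 62; 0.42 -54 -37.8 9 0 0 62.4; 0.42 -58 -40.7 10 0 0 62.4; 0.42 -59.5 -41.8 10.1 0 0 62.4; 0.42 -59.5 -41.8 10.1 0 0 62.4; 0.42 -59.5 -41.8 10.1 0 0 62.4; 0.42 -59.5 -41.8 10.1 0 0 62.4; 0.42 -59.5 -41.8 10.1 0 0 62.4'
python3 - <<'E'
from h import *
st(); rel(.615,-.023,.13,1.758)
for n in("scene","top"): cv2.imwrite(f"pics/{n}1.png",snapshot(n)[:,:,::-1])
a=cv2.imread("pics/top1.png")[150:310,250:450];b=cv2.imread("pics/scene1.png")[130:290,220:420]
cv2.imwrite("pics/c3.png",cv2.resize(np.vstack([a,b]),None,fx=1.85,fy=1.85,interpolation=cv2.INTER_CUBIC))
E
```

```text
t: 1.98
position: [0.6143, -0.0215, 0.1305]
orientation: [-3.141, -0.0, 1.759]
wrist_force: [0.3, -0.1, 0.0]
gripper_width: 0.0356
t 1.98 [ 0.6143 -0.0215  0.1305] [-3.141 -0.     1.759] F [ 0.33 -0.08  0.04] w 0.0356 q [-0.05  0.46  1.62  0.    1.07 -0.24]
shift cm [-0.16  0.04  0.05] turn deg [-0.01 -0.02  0.06]
```

View pics/c3.png

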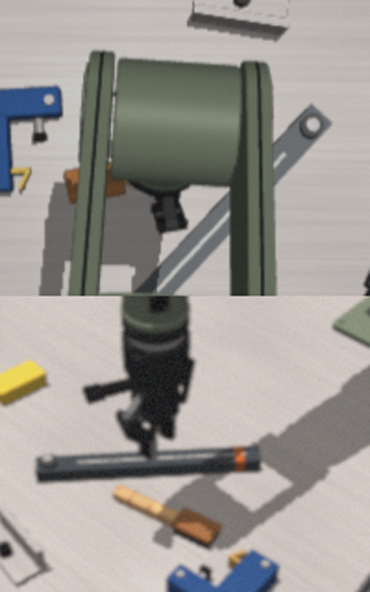

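```bash
python3 -m handwheel '0.42 -0.2 0 4 0 0 0; 0.42 -0.2 0 8 0 0 0; 0.42 -0.2 0 9.6 0 0 0; 0.42 -0.2 0 9.6 0 0 0; 0.42 -0.2 0 9.6 0 0 0'
python3 - <<'E'
from h import *
st(); rel(.615,-.023,.004,1.758)
b=snapshot("scene")[:,:,::-1][190:310,240:400]
cv2.imwrite("pics/c4.png",cv2.resize(b,None,fx=4.5,fy=4.5,interpolation=cv2.INTER_CUBIC))
E
```

```text
t: 2.7
position: [0.6166, -0.0244, 0.0359]
orientation: [3.139, 0.001, 1.758]
wrist_force: [0.6, 0.7, 0.2]
gripper_width: 0.0356
t 2.70 [ 0.6166 -0.0244  0.0359] [3.139e+00 1.000e-03 1.758e+00] F [0.58 0.73 0.19] w 0.0356 q [-0.06  0.56  1.71  0.    0.87 -0.25]
shift cm [ 0.17 -0.14  3.19] turn deg [ 0.18  0.04 -0.  ]
```

View pics/c4.png

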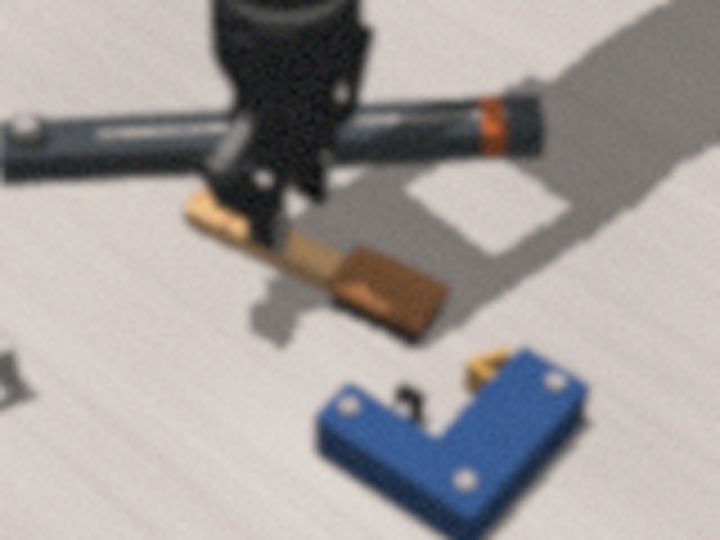

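```bash
python3 -m handwheel '0.42 0.1 -0.1 1 0 0 0; 0.42 0.1 -0.1 2 0 0 0; 0.42 0.1 -0.1 2.8 0 0 0; 0.42 0.1 -0.1 3.2 0 0 0; 0.42 0.1 -0.1 3.2 0 0 0; 0.42 0.1 -0.1 3.2 0 0 0'; python3 -m handwheel '0.1 0 0 0 0 0 0; 0.1 0 0 0 0 0 0; 0.1 0 0 0 0 0 0; 0.1 0 0 0 0 0 0; 0.1 0 0 0 0 0 0; 0.1 0 0 0 0 0 0' 30
```

```text
t: 3.5
position: [0.6144, -0.0238, 0.0025]
orientation: [3.141, 0.0, 1.758]
wrist_force: [-0.0, 0.7, -0.6]
gripper_width: 0.036
t: 4.25
position: [0.6146, -0.0238, 0.0027]
orientation: [3.141, 0.0, 1.758]
wrist_force: [0.6, -0.9, 5.9]
gripper_width: 0.0198
```

```bash
python3 -m handwheel '0.1 0 0 -3 0 0 0; 0.1 0 0 -7 0 0 0; 0.1 0 0 -10 0 0 0; 0.1 0 0 -10 0 0 0; 0.1 0 0 -10 0 0 0'
python3 - <<'E'
from h import *
st(); 
b=snapshot("scene")[:,:,::-1][150:310,220:400]
cv2.imwrite("pics/c5.png",cv2.resize(b,None,fx=3.5,fy=3.5,interpolation=cv2.INTER_CUBIC))
E
```

```text
t: 4.88
position: [0.6129, -0.0237, 0.1006]
orientation: [-3.138, -0.001, 1.758]
wrist_force: [-0.4, 0.5, -1.6]
gripper_width: 0.0191
t 4.88 [ 0.6129 -0.0237  0.1006] [-3.138e+00 -1.000e-03  1.758e+00] F [-0.38  0.54 -1.62] w 0.0191 q [-0.06  0.48  1.65  0.    1.01 -0.24]
```

View pics/c5.png

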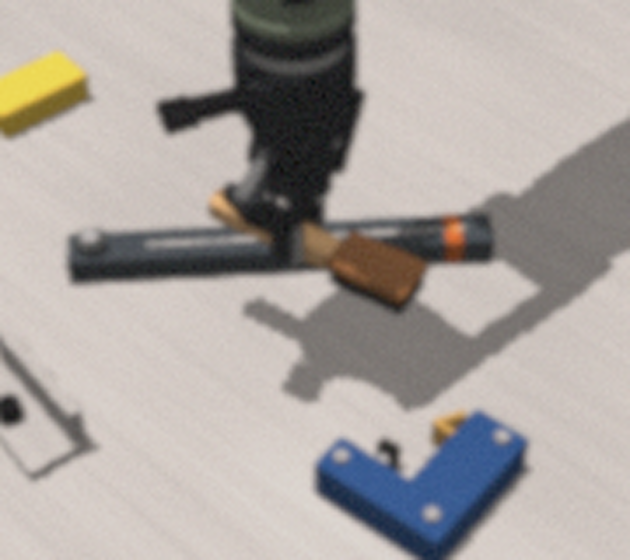

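```bash
python3 -c "
from h import *
rel(.442,.325,.10,3.236);rel(.442,.325,.0085,3.236)"
```

```text
shift cm [ 37.44 -10.29   0.11] turn deg [ -0.14  -0.21 -84.7 ]
shift cm [ 37.43 -10.26   9.26] turn deg [ -0.14  -0.21 -84.7 ]
```

```bash
python3 -m handwheel '0.1 3 -0.8 -1 0 0 -6; 0.1 7 -2 -1 0 0 -14; 0.1 11 -3 -1 0 0 -23; 0.1 15 -4 -1 0 0 -32; 0.1 19 -5.2 -1 0 0 -41; 0.1 23 -6.3 -1 0 0 -50; 0.1 27 -7.4 -1 0 0 -59; 0.1 31 -8.5 0 0 0 -68; 0.1 34.5 -9.5 0 0 0 -76; 0.1 36.5 -10.1 0 0 0 -82; 0.1 37.4 -10.3 0 0 0 -84.7; 0.1 37.4 -10.3 0 0 0 -84.7; 0.1 37.4 -10.3 0 0 0 -84.7'
python3 - <<'E'
from h import *
st(); rel(.442,.325,.0085,3.236)
b=snapshot("scene")[:,:,::-1][150:350,340:560]
cv2.imwrite("pics/c6.png",cv2.resize(b,None,fx=3,fy=3,interpolation=cv2.INTER_CUBIC))
E
```

```text
t: 6.55
position: [0.4437, 0.3237, 0.102]
orientation: [-3.141, -0.001, -3.049]
wrist_force: [1.2, 0.7, -1.3]
gripper_width: 0.0191
t 6.55 [0.4437 0.3237 0.102 ] [-3.141e+00 -1.000e-03 -3.049e+00] F [ 1.22  0.71 -1.31] w 0.0191 q [ 0.61  0.39  1.81 -0.    0.94 -1.05]
shift cm [0.15 0.15 9.35] turn deg [-0.04 -0.03 -0.09]
```

View pics/c6.png

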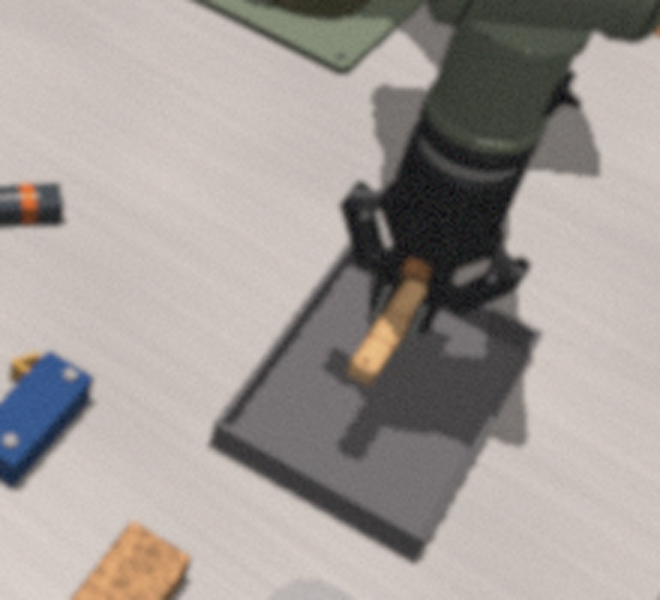

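Brush is held level above the tray, aligned with its length. Lowering.

```bash
python3 -m handwheel '0.1 0.1 0 3 0 0 0; 0.1 0.1 0 6 0 0 0; 0.1 0.1 0 8 0 0 0; 0.1 0.1 0 8.8 0 0 0; 0.1 0.1 0 9.1 0 0 0; 0.1 0.1 0 9.3 0 0 0; 0.1 0.1 0 9.3 0 0 0; 0.1 0.1 0 9.3 0 0 0'
```

```text
t: 7.6
position: [0.4427, 0.3247, 0.0098]
orientation: [3.141, 0.001, -3.047]
wrist_force: [0.1, 1.3, -0.9]
gripper_width: 0.0193
```

```bash
python3 -m handwheel '0.1 0 0 0.1 0 0 0; 0.1 0 0 0.2 0 0 0; 0.1 0 0 0.2 0 0 0'
```

```text
t: 7.98
position: [0.4425, 0.3245, 0.0078]
orientation: [3.141, 0.0, -3.047]
wrist_force: [-0.1, -0.9, 3.8]
gripper_width: 0.0193
```

```bash
python3 -m handwheel '0.5 0 0 0 0 0 0; 0.5 0 0 0 0 0 0; 0.5 0 0 0 0 0 0; 0.5 0 0 0 0 0 0; 0.5 0 0 -2 0 0 0; 0.5 0 0 -7 0 0 0; 0.5 0 0 -12 0 0 0; 0.5 0 0 -12 0 0 0;0.5 0 0 -12 0 0 0'
python3 - <<'E'
from h import *
st()
b=snapshot("scene")[:,:,::-1][150:350,340:560]
cv2.imwrite("pics/c7.png",cv2.resize(b,None,fx=3,fy=3,interpolation=cv2.INTER_CUBIC))
E
```

```text
t: 9.1
position: [0.4419, 0.3241, 0.1268]
orientation: [-3.141, -0.001, -3.047]
wrist_force: [0.0, 0.1, 0.3]
gripper_width: 0.0429
t 9.10 [0.4419 0.3241 0.1268] [-3.141e+00 -1.000e-03 -3.047e+00] F [0.02 0.07 0.26] w 0.0429 q [ 0.61  0.37  1.78  0.    1.   -1.05]
```

View pics/c7.png

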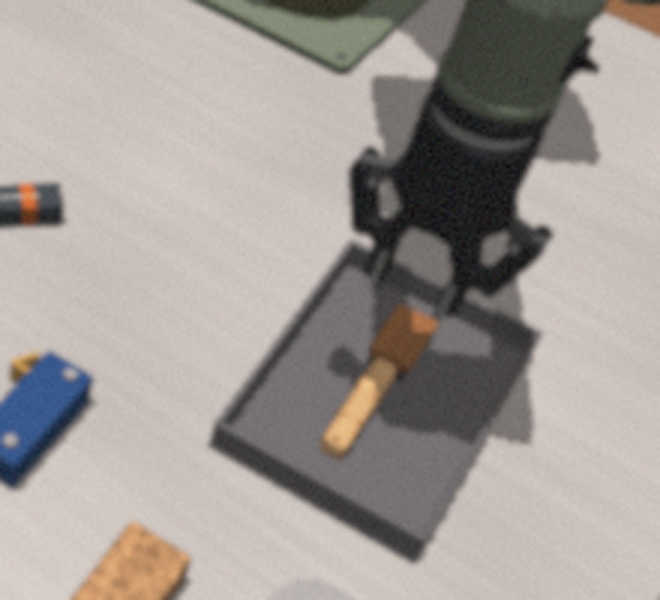

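```bash
cat >> h.py <<'E'
P=np.array([.665,-.189])
def barpose(phi,xb,yb=.24):
    y=np.array([np.cos(phi),np.sin(phi)]); x=np.array([np.sin(phi),-np.cos(phi)])
    return (*(P+yb*y+xb*x),phi-np.pi/2)
E
python3 - <<'E'
from h import *
x,y,yaw=barpose(2.398,-.047); print(x,y,yaw); rel(x,y,.127,yaw)
E
```

```text
0.4565340633740458 -0.061129153961258155 0.8272036732051036
shift cm [  2.14 -38.47  -0.04] turn deg [-1.9000e-01  3.0000e-02  1.3801e+02]
```

```bash
python3 -m handwheel '0 0.1 -2 0 0 0 9; 0 0.3 -5 0 0 0 19; 0 0.5 -8 0 0 0 29; 0 0.7 -11 0 0 0 39; 0 0.9 -14 0 0 0 49; 0 1.1 -17 0 0 0 59; 0 1.2 -20 0 0 0 69; 0 1.4 -23 0 0 0 79; 0 1.6 -26 0 0 0 89; 0 1.8 -29 0 0 0 99; 0 2 -32 0 0 0 109; 0 2.1 -35 0 0 0 119; 0 2.1 -37.5 0 0 0 129; 0 2.1 -38.5 0 0 0 137; 0 2.1 -38.5 0 0 0 138; 0 2.1 -38.5 0 0 0 138; 0 2.1 -38.5 0 0 0 138; 0 2.1 -38.5 0 0 0 138'
python3 - <<'E'
from h import *
st()
x,y,yaw=barpose(2.398,-.047); rel(x,y,.006,yaw)
b=snapshot("scene")[:,:,::-1][90:310,180:420]
cv2.imwrite("pics/c8.png",cv2.resize(b,None,fx=2.7,fy=2.7,interpolation=cv2.INTER_CUBIC))
E
```

```text
t: 11.4
position: [0.4578, -0.0604, 0.1272]
orientation: [-3.141, -0.0, 0.829]
wrist_force: [-0.6, -0.2, 0.1]
gripper_width: -0.0001
t 11.40 [ 0.4578 -0.0604  0.1272] [-3.141 -0.     0.829] F [-0.58 -0.15  0.09] w -0.0001 q [-0.16  0.24  1.97  0.    0.93  0.59]
shift cm [-0.14 -0.04 12.12] turn deg [-0.01 -0.    0.09]
```

View pics/c8.png

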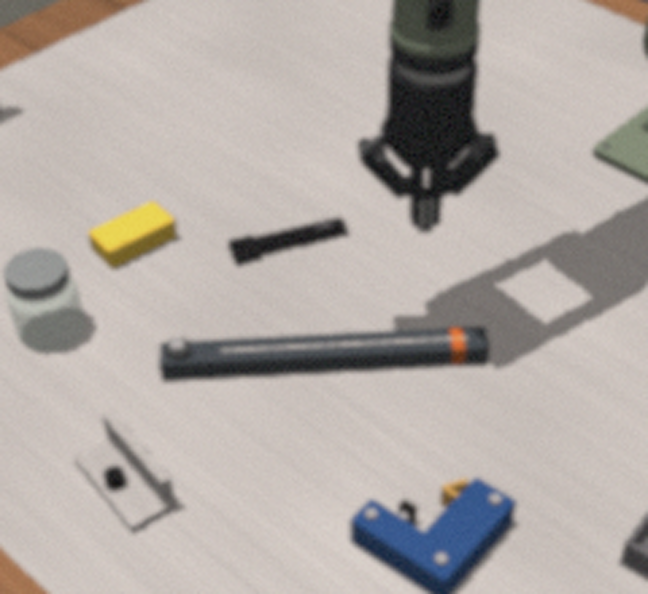

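```bash
python3 -m handwheel '0 0 0 3 0 0 0; 0 0 0 7 0 0 0; 0 0 0 10 0 0 0; 0 0 0 11.6 0 0 0; 0 0 0 12.1 0 0 0; 0 0 0 12.1 0 0 0; 0 0 0 12.1 0 0 0'
python3 - <<'E'
from h import *
st()
x,y,yaw=barpose(2.398,-.026); rel(x,y,.006,yaw)
E
```

```text
t: 12.32
position: [0.4585, -0.0609, 0.007]
orientation: [3.14, -0.001, 0.828]
wrist_force: [0.4, 0.3, -0.1]
gripper_width: 0.0001
t 12.32 [ 0.4585 -0.0609  0.007 ] [ 3.14e+00 -1.00e-03  8.28e-01] F [ 0.44  0.28 -0.06] w 0.0001 q [-0.16  0.42  2.11  0.    0.61  0.59]
shift cm [ 1.95 -0.12  0.1 ] turn deg [ 0.08 -0.06  0.02]
```

```bash
python3 -m handwheel '0 0.7 -0.05 0 0 0 0; 0 1.2 -0.1 0 0 0 0; 0 1.5 -0.1 0 0 0 0; 0 1.7 -0.1 0 0 0 0; 0 1.9 -0.1 0 0 0 0';  python3 -m handwheel '0 0.15 0 0 0 0 0; 0 0.3 0 0 0 0 0; 0 0.45 0 0 0 0 0'; python3 -m handwheel '0 0.15 0 0 0 0 0; 0 0.3 0 0 0 0 0; 0 0.45 0 0 0 0 0'
```

```text
t: 12.95
position: [0.47, -0.046, 0.0062]
orientation: [-3.141, 0.0, 0.828]
wrist_force: [-0.7, 0.1, -0.3]
gripper_width: 0.0005
t: 13.32
position: [0.4725, -0.043, 0.0062]
orientation: [-3.141, 0.001, 0.827]
wrist_force: [-2.6, -1.8, 1.9]
gripper_width: 0.0001
t: 13.7
position: [0.4758, -0.0394, 0.0062]
orientation: [-3.141, 0.0, 0.827]
wrist_force: [-2.1, -0.8, 1.2]
gripper_width: -0.0
```

```bash
cat >> h.py <<'E'
def arc(phis,xb,z=.006):
    s=bot.observe(); R=Ro.from_euler('xyz',s["orientation"])
    for p in phis:
        x,y,yaw=barpose(p,xb)
        d=R.inv().apply(np.array([x,y,z])-s["position"])*100
        t=(R.inv()*Ro.from_euler('xyz',[np.pi,0,yaw])).as_rotvec(degrees=True)
        print("%.3f"%p,d.round(2),t.round(1))
E
python3 - <<'E'
from h import *
arc(np.arange(2.3685-.025,1.92,-.025),-.025)
E
```

```text
2.344 [ 0.6  -0.05  0.02] [-0.   0.   3.1]
2.319 [ 1.21 -0.07  0.02] [-0.   0.   4.6]
2.294 [ 1.81 -0.08  0.02] [-0.  0.  6.]
2.269 [ 2.41 -0.07  0.02] [-0.   0.   7.4]
2.244 [ 3.02 -0.05  0.02] [-0.   0.   8.9]
2.219 [ 3.62 -0.01  0.02] [-0.   0.  10.3]
2.194 [4.22 0.04 0.02] [-0.   0.  11.7]
2.169 [4.82 0.11 0.02] [-0.   0.  13.2]
2.144 [5.42 0.2  0.02] [-0.   0.  14.6]
2.119 [6.01 0.29 0.02] [-0.  0. 16.]
2.094 [6.6  0.41 0.02] [-0.   0.  17.5]
2.069 [7.19 0.53 0.02] [-0.   0.  18.9]
2.044 [7.78 0.68 0.02] [-0.   0.  20.3]
2.019 [8.36 0.83 0.02] [-0.   0.  21.8]
1.994 [8.94 1.01 0.02] [-0.   0.  23.2]
1.969 [9.51 1.19 0.02] [-0.   0.  24.6]
1.944 [10.08  1.39  0.02] [-0.   0.  26.1]
```

```bash
python3 -m handwheel '0 0.4 0 0 0 0 2; 0 0.9 -0.05 0 0 0 3.5; 0 1.4 -0.1 0 0 0 5; 0 1.9 -0.1 0 0 0 6.2; 0 2.4 -0.1 0 0 0 7.4; 0 3 -0.05 0 0 0 8.9; 0 3.6 0 0 0 0 10.3; 0 4.2 0.05 0 0 0 11.7; 0 4.8 0.1 0 0 0 13.2; 0 5.4 0.2 0 0 0 14.6; 0 6 0.3 0 0 0 16; 0 6.6 0.4 0 0 0 17.5; 0 7.2 0.55 0 0 0 18.9; 0 7.8 0.7 0 0 0 20.3; 0 8.4 0.85 0 0 0 21.8; 0 8.9 1 0 0 0 23.2; 0 9.4 1.15 0 0 0 24.3; 0 9.7 1.25 0 0 0 25; 0 9.8 1.3 0 0 0 25.3'
python3 - <<'E'
from h import *
st()
b=snapshot("scene")[:,:,::-1][160:320,200:400]
cv2.imwrite("pics/c9.png",cv2.resize(b,None,fx=3.6,fy=3.6,interpolation=cv2.INTER_CUBIC))
cv2.imwrite("pics/top9.png",snapshot("top")[:,:,::-1])
E
```

```text
t: 16.08
position: [0.552, 0.0239, 0.0063]
orientation: [-3.141, 0.0, 0.386]
wrist_force: [-3.1, -0.8, 0.9]
gripper_width: -0.0002
t 16.07 [0.552  0.0239 0.0063] [-3.141  0.     0.386] F [-3.1  -0.84  0.88] w -0.0002 q [0.02 0.52 1.9  0.   0.73 1.21]
```

View pics/c9.png

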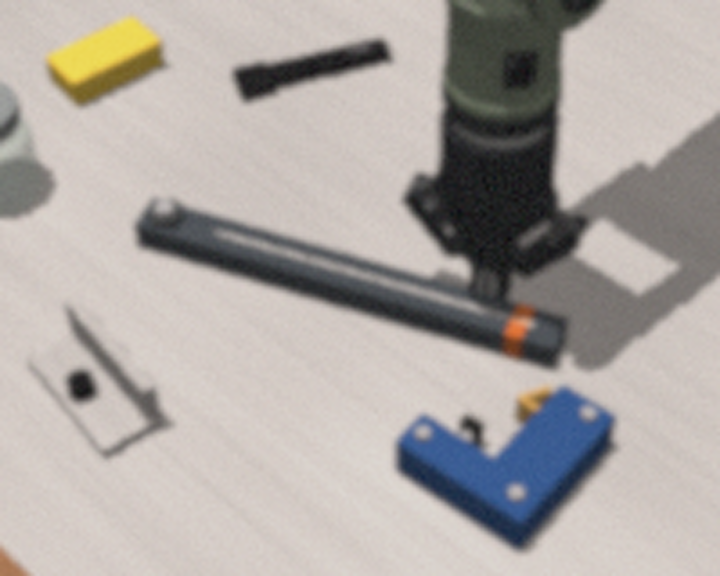

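View pics/top9.png

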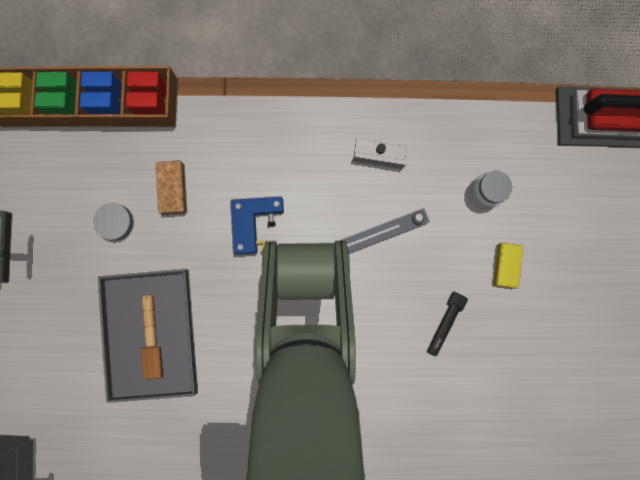

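Run:
```python
from h import *
arc(np.arange(1.955-.0208,1.84,-.0208),-.025)
```

```text
1.934 [ 0.5  -0.07  0.03] [-0.  -0.   1.3]
1.913 [ 1.   -0.11  0.03] [-0.  -0.   2.5]
1.893 [ 1.5  -0.13  0.03] [-0.  -0.   3.7]
1.872 [ 2.   -0.15  0.03] [-0.  -0.   4.9]
1.851 [ 2.51 -0.15  0.03] [-0. -0.  6.]
```

```bash
python3 -m handwheel '0 0.25 0 0 0 0 0.6; 0 0.5 -0.05 0 0 0 1.2; 0 0.75 -0.05 0 0 0 1.8; 0 1 -0.1 0 0 0 2.4; 0 1.25 -0.1 0 0 0 3; 0 1.5 -0.1 0 0 0 3.6; 0 1.75 -0.1 0 0 0 4.2; 0 1.9 -0.1 0 0 0 4.6; 0 2 -0.1 0 0 0 4.9; 0 2.1 -0.1 0 0 0 5.1'
python3 - <<'E'
from h import *
st(); arc(np.arange(1.87,1.75,-.0208),-.025)
E
```

```text
t: 17.42
position: [0.5708, 0.0328, 0.0063]
orientation: [-3.141, 0.0, 0.297]
wrist_force: [-3.6, 0.9, 1.9]
gripper_width: -0.0001
t 17.43 [0.5708 0.0328 0.0063] [-3.141  0.     0.297] F [-3.6   0.88  1.9 ] w -0.0001 q [0.04 0.54 1.85 0.   0.75 1.31]
1.870 [-0.03 -0.03  0.03] [-0.   0.  -0.2]
1.849 [ 0.47 -0.08  0.03] [-0.  0.  1.]
1.828 [ 0.97 -0.12  0.03] [-0.   0.   2.2]
1.808 [ 1.47 -0.14  0.03] [-0.   0.   3.4]
1.787 [ 1.97 -0.16  0.03] [-0.   0.   4.6]
1.766 [ 2.47 -0.17  0.03] [-0.   0.   5.8]
```

```bash
python3 -m handwheel '0 0.12 0 0 0 0 0.3; 0 0.25 0 0 0 0 0.5; 0 0.37 -0.05 0 0 0 0.8; 0 0.5 -0.05 0 0 0 1.1; 0 0.62 -0.1 0 0 0 1.4; 0 0.75 -0.1 0 0 0 1.7'; python3 -m handwheel '0 0.12 0 0 0 0 0.3; 0 0.25 0 0 0 0 0.6; 0 0.37 0 0 0 0 0.9; 0 0.5 -0.05 0 0 0 1.2; 0 0.62 -0.05 0 0 0 1.5; 0 0.75 -0.05 0 0 0 1.8'
```

```text
t: 18.18
position: [0.5781, 0.0358, 0.0063]
orientation: [3.142, -0.0, 0.267]
wrist_force: [-0.9, -0.9, 0.1]
gripper_width: 0.0001
t: 18.92
position: [0.5829, 0.0378, 0.0063]
orientation: [-3.141, 0.005, 0.236]
wrist_force: [-7.7, -2.5, 6.3]
gripper_width: 0.0002
```

```bash
python3 -m handwheel '0 0.12 0 0 0 0 0.3; 0 0.25 0 0 0 0 0.6; 0 0.37 0 0 0 0 0.9'; python3 -m handwheel '0 0.12 0 0 0 0 0.3; 0 0.25 0 0 0 0 0.6; 0 0.37 0 0 0 0 0.9';python3 -c "
from h import *
st()"
```

```text
t: 19.3
position: [0.5856, 0.0387, 0.0063]
orientation: [-3.141, 0.007, 0.22]
wrist_force: [-8.8, -1.8, 7.0]
gripper_width: 0.0002
t: 19.68
position: [0.5923, 0.0402, 0.0062]
orientation: [-3.141, -0.0, 0.204]
wrist_force: [-1.8, 1.4, 0.2]
gripper_width: 0.0004
t 19.68 [0.5923 0.0402 0.0062] [-3.141 -0.     0.204] F [-1.78  1.43  0.19] w 0.0004 q [0.05 0.57 1.79 0.   0.78 1.41]
```

```bash
python3 -m handwheel '0 0.12 0 0 0 0 0.3; 0 0.25 0 0 0 0 0.6; 0 0.37 0 0 0 0 0.9; 0 0.5 0 0 0 0 1.2; 0 0.62 -0.03 0 0 0 1.5; 0 0.75 -0.05 0 0 0 1.8'; python3 -m handwheel '0 0.12 0 0 0 0 0.3; 0 0.25 0 0 0 0 0.6; 0 0.37 0 0 0 0 0.9; 0 0.5 -0.02 0 0 0 1.2';python3 - <<'E'
from h import *
st(); arc(np.arange(1.72,1.6,-.0208),-.025)
b=snapshot("scene")[:,:,::-1][180:320,250:400]
cv2.imwrite("pics/c10.png",cv2.resize(b,None,fx=4,fy=4,interpolation=cv2.INTER_CUBIC))
E
```

```text
t: 20.42
position: [0.5999, 0.0418, 0.0063]
orientation: [3.141, -0.001, 0.173]
wrist_force: [-1.5, 0.8, -0.9]
gripper_width: 0.0001
t: 20.92
position: [0.6044, 0.043, 0.0063]
orientation: [-3.142, -0.0, 0.152]
wrist_force: [-1.2, 0.8, 0.0]
gripper_width: 0.0
t 20.93 [0.6044 0.043  0.0063] [-3.142 -0.     0.152] F [-1.25  0.79  0.03] w 0.0000 q [0.05 0.58 1.76 0.   0.8  1.47]
1.720 [ 0.04 -0.16  0.03] [-0.  -0.   0.1]
1.699 [ 0.54 -0.2   0.03] [-0.  -0.   1.3]
1.678 [ 1.04 -0.24  0.03] [-0.  -0.   2.5]
1.658 [ 1.54 -0.26  0.03] [-0.  -0.   3.7]
1.637 [ 2.04 -0.28  0.03] [-0.  -0.   4.9]
1.616 [ 2.54 -0.28  0.03] [-0.  -0.   6.1]
```

View pics/c10.png

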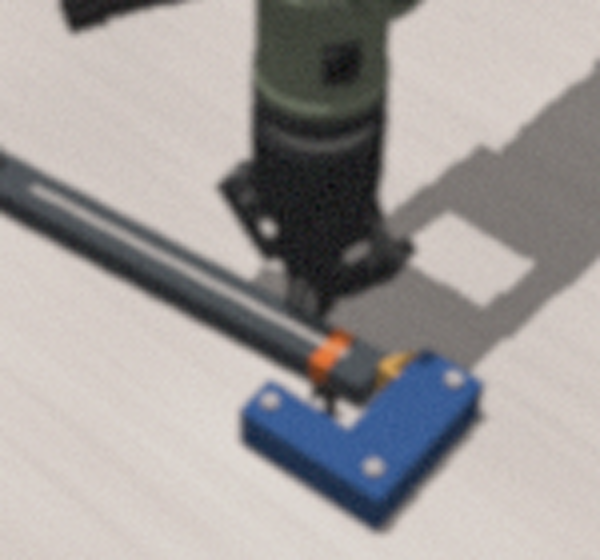

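```bash
python3 -m handwheel '0 0.12 -0.02 0 0 0 0.3; 0 0.25 -0.04 0 0 0 0.6; 0 0.37 -0.06 0 0 0 0.9; 0 0.5 -0.08 0 0 0 1.2'; python3 -m handwheel '0 0.12 0 0 0 0 0.3; 0 0.25 -0.02 0 0 0 0.6; 0 0.37 -0.03 0 0 0 0.9'
```

```text
t: 21.48
position: [0.6093, 0.0443, 0.0064]
orientation: [3.141, -0.0, 0.131]
wrist_force: [-1.7, -1.8, -0.4]
gripper_width: -0.0
t: 21.85
position: [0.6118, 0.045, 0.0063]
orientation: [3.141, 0.002, 0.115]
wrist_force: [-5.1, -3.7, 2.9]
gripper_width: 0.0
```

```bash
python3 -m handwheel '0 0.12 0 0 0 0 0.2; 0 0.25 0 0 0 0 0.4'; python3 -m handwheel '0 0.12 0 0 0 0 0.2; 0 0.2 0 0 0 0 0.3'
```

```text
t: 22.1
position: [0.6126, 0.0452, 0.0063]
orientation: [3.142, 0.006, 0.108]
wrist_force: [-9.5, -3.1, 6.4]
gripper_width: -0.0002
t: 22.35
position: [0.613, 0.0453, 0.0063]
orientation: [-3.142, 0.01, 0.103]
wrist_force: [-12.4, -2.4, 8.5]
gripper_width: -0.0001
```

```bash
python3 -m handwheel '0 0.1 0 0 0 0 0' ; python3 -c "
from h import *
for i in range(1): st()
b=snapshot('scene')[:,:,::-1][180:320,250:400]
cv2.imwrite('pics/c11.png',cv2.resize(b,None,fx=4,fy=4,interpolation=cv2.INTER_CUBIC));st()"
```

```text
t: 22.48
position: [0.6134, 0.0454, 0.0063]
orientation: [-3.141, 0.011, 0.103]
wrist_force: [-12.3, -1.8, 9.2]
gripper_width: -0.0002
t 22.48 [0.6134 0.0454 0.0063] [-3.141  0.011  0.103] F [-12.32  -1.81   9.17] w -0.0002 q [ 0.06  0.6   1.73 -0.    0.82  1.52]
t 22.52 [0.6137 0.0455 0.0064] [-3.141  0.01   0.103] F [-11.91  -3.2    8.63] w 0.0001 q [ 0.06  0.6   1.73 -0.    0.82  1.52]
```

View pics/c11.png

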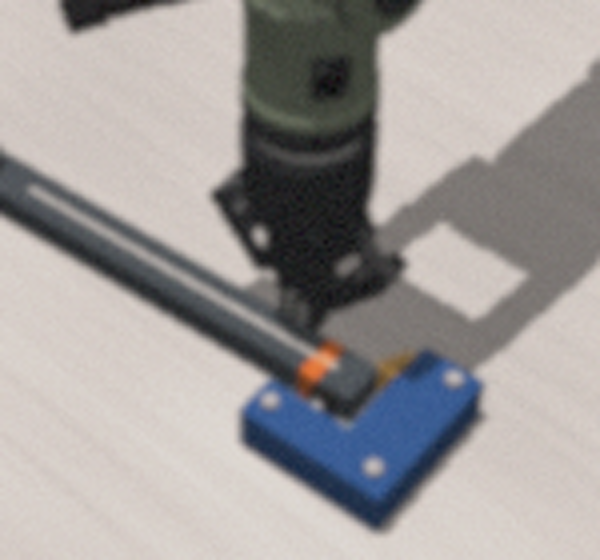

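```bash
python3 -m handwheel '0 0.1 0 -0.05 0 0 0; 0 0.1 0 -0.05 0 0 0'
```

```text
t: 22.78
position: [0.6148, 0.0457, 0.0064]
orientation: [-3.141, 0.01, 0.103]
wrist_force: [-11.5, -2.7, 5.6]
gripper_width: -0.0002
```

```bash
python3 -m handwheel '0 0.12 0 -0.03 0 0 0' ; python3 -m handwheel '0 0.1 0 -0.02 0 0 0'
```

```text
t: 22.9
position: [0.615, 0.0457, 0.0064]
orientation: [-3.141, 0.012, 0.103]
wrist_force: [-11.9, -2.4, 4.7]
gripper_width: 0.0001
t: 23.02
position: [0.6155, 0.0458, 0.0064]
orientation: [-3.141, 0.013, 0.103]
wrist_force: [-14.0, -2.2, 5.8]
gripper_width: 0.0001
```

```bash
python3 -m handwheel '0 0.05 0 0 0 0 0; 0 0.05 0 0 0 0 0'
```

```text
t: 23.28
position: [0.6156, 0.0458, 0.0064]
orientation: [-3.141, 0.014, 0.103]
wrist_force: [-14.7, -3.0, 5.5]
gripper_width: 0.0001
```

Square force ≈ 14.9 N, total ≈ 16 N: back off gently and look.

```bash
python3 -m handwheel '0 -0.3 0 0 0 0 0; 0 -0.8 0 0 0 0 0; 0 -1.5 0 0 0 0 0; 0 -3 0 0 0 0 0; 0 -5 0 0 0 0 0; 0 -7 0 0 0 0 0; 0 -7 0 -4 0 0 0; 0 -8 0 -9 0 0 0; 0 -14 0 -12 0 0 0; 0 -20 0 -12 0 0 0; 0 -23 0 -12 0 0 0; 0 -23 0 -12 0 0 0; 0 -23 0 -12 0 0 0';python3 - <<'E'
from h import *
st()
for n in("scene","top"): cv2.imwrite(f"pics/{n}2.png",snapshot(n)[:,:,::-1])
a=cv2.imread("pics/top2.png")[180:280,220:340];b=cv2.imread("pics/scene2.png")[200:320,290:390]
cv2.imwrite("pics/c12.png",cv2.resize(a,None,fx=5.5,fy=5.5,interpolation=cv2.INTER_CUBIC))
cv2.imwrite("pics/c13.png",cv2.resize(b,None,fx=5,fy=5,interpolation=cv2.INTER_CUBIC))
E
```

```text
t: 24.9
position: [0.395, 0.0228, 0.1281]
orientation: [3.142, -0.004, 0.103]
wrist_force: [-0.0, -0.0, 1.3]
gripper_width: -0.0002
t 24.90 [0.395  0.0228 0.1281] [ 3.142 -0.004  0.103] F [-0.04 -0.03  1.31] w -0.0002 q [0.03 0.14 2.1  0.   0.89 1.5 ]
```

View pics/c12.png

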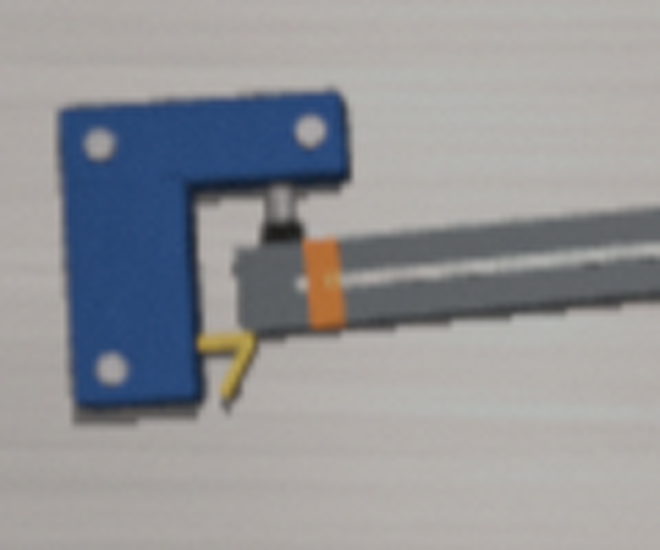

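View pics/c13.png

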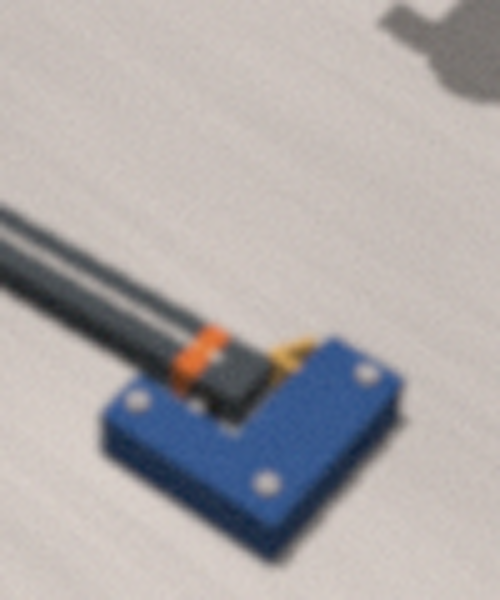

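Run:
```python
from h import *
st()
im=snapshot("top")[:,:,::-1]
cv2.imwrite("pics/top3.png",im)
a=cv2.imread("pics/top0.png").astype(int)
d=np.abs(im.astype(int)-a).max(2); d2=np.abs(im.astype(int)-cv2.imread("pics/top2.png").astype(int)).max(2)
print("changed px since last look in catch region",(d2[180:280,220:430]>40).sum())
m=(cv2.medianBlur(d.astype(np.uint8),3)>40).astype(np.uint8)
n,l,s,c=cv2.connectedComponentsWithStats(cv2.dilate(m,np.ones((5,5))))
print(s[1:])
print(px2w("top",[(155,275),(149,345)],.025))
```

```text
t 25.00 [0.3949 0.0228 0.1276] [-3.142e+00 -2.000e-03  1.030e-01] F [0.4  0.65 0.55] w -0.0001 q [0.03 0.14 2.1  0.   0.89 1.5 ]
changed px since last look in catch region 0
[[  260   205   170   134  8011]
 [  140   293    25    87  1472]
 [  245   351   117   129 12590]]
[[0.54937649 0.31486567 0.025     ]
 [0.41613006 0.32293577 0.025     ]]
```

View pics/top3.png

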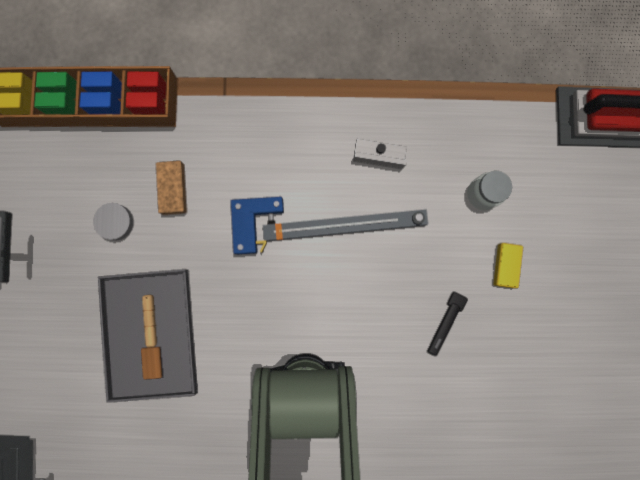

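The brush lies in the middle of the tray at about (149,336). The bar sits in the catch with the nose out at (265,243), and only the bar, brush and arm differ from the first picture. Handing in.

```bash
python3 -c "
from bench import bot
print(bot.finish_job())"
```

```text
the job is handed in; nothing more can be done
None
```

The brush is in the tray and the bar is home in the blue catch. I handed the job in at about 25 s; no verdict was reported.

- **Brush:** It lies flat on its bristles near the middle of the grey tray, along the tray's length, and is let go.
- **Bar:** I pushed it with shut fingers near 240 mm from the pin, then over the ramp. The force peaked at about 9 N along the push there, and about 11 N in all. At the end I pushed against the pad until the reading was about 15 N square to the bar, about 16 N in all. Force was only read at the end of each short move, so peaks in between were not seen.
- **Last checks:** After I backed the arm off, the pictures showed the nose fully out behind the bar's corner and the pad pressed. Two pictures 0.1 s apart showed no movement in the catch area. Compared with the first picture, only the bar, the brush and the arm had changed.
- **Oddity:** During the final push there was an unexpected upward force on the wrist of up to 9 N. I eased it to about 5 N by raising the tool slightly.
- **Not measured:** I judged the click from the pictures and the force. The pad's travel could not be measured accurately; a rough reading came out near 6 mm, more than its 5 mm stop, so I did not rely on it.

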